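Clear the ear defenders off the test set and open its display

ROBOT

A 6-joint arm with a two-finger parallel gripper is mounted at the origin on the work surface. World frame = base frame: x ahead of the robot, y to its left, z up, the work surface at z = 0. Lengths are in m, angles in rad, forces in N, time in s.
With the tool pointing down it reaches from about 0.325 to 0.9 m from the base axis. Payload 3.5 kg.
Tool frame: the origin (TCP) lies at the centre of the arm's flange, where the gripper is bolted on; the fingertips stand nose_length ahead of it and the grasp point (between the pads) lies 155 mm ahead of it (nose_length is the distance from the TCP to the fingertips, in m); z points along the fingers, y is the line along which they close (so a half turn about z gives the same grasp; the last joint's range is limited). The gripper opens to 85 mm and grips with 20 to 120 N. Pads are 22 mm wide; open, the fingers measure 114 mm over their backs; the gripper's body (76 mm by 85 mm) begins 54 mm behind the grasp point. The pads swing forward as they close: fully open they stand 13 mm farther back than shut.
Start: joints at [1.228, 0.276, -0.026, 1.268, 0, 1.467], TCP at [0.148, 0.607, 0.405] pointing down, gripper open.
Joint ranges: [-3.12, 3.12], [-0.85, 1.88], [-1.08, 1.24], [-1.95, 2.15], [-1.57, 1.53], [-3.14, 3.14]. Speed limits (rad/s): [2.57, 2.57, 3.14, 3.14, 3.14, 3.14].

INTERFACE

Orientations are given as [roll, pitch, yaw] about the fixed x, y, z axes, in that order (R = Rz(yaw) Ry(pitch) Rx(roll)).
In Python, from station import move_to, move_linear, move_joints, gripper_open, grab, wait, ik, snapshot, PlanningError, hand_in, silhouettes, read_clock, read_joint_positions, read_joint_vel, read_tau, read_ee_pos, read_orientation, read_contact_force, read_moment, read_gripper_width, read_grasp_force, nose_length gives the robot as it stands. Calls block until the motion is done:
- move_to(position, orientation): joint-space move of the TCP to a pose.
- move_linear(position, rot=None, velocity=0.15, force_limit=None): straight line of the TCP; rot=None keeps the orientation; velocity is the mean speed in m/s. With force_limit (N) it stops when the force on the tool has changed by that much, and returns True; else False.
- move_joints(angles): joint-space move.
- gripper_open() and grab(newtons=None): open the fingers fully, or close them until they stop; newtons is the grip in N (None keeps the last).
- wait(seconds).
- ik(position, orientation): joint angles nearest the present ones, or None.
- snapshot(name): name is "scene" or "side" or "wrist"; returns a dict with "color" (384x512x3 uint8, red, green, blue), "fx", "fy", "cx", "cy" (pixels), "k1" (the pictures are not rectified: a ray, as slopes to the right and down, at radius r is drawn at 1 + k1 r^2 times it, then the intrinsics apply), "world_from_camera" (4x4, takes a point from camera to world coordinates). Camera axes: x right, y down, z forward; pixel columns grow to the right and rows downward; lengths in m; the calibration is good to about 2 mm. A picture is of the moment at which its call begins. There is no depth.
A pose or a line that the arm cannot do raises PlanningError and nothing moves.
- hand_in(): hands the job in; it is judged then, once.
Trained networks look in the newest picture that a camera, given by its name, has taken for a name from the list of things; names that differ only in an ending like _2 or _b are one class to them, and where a whole thing is asked for, a point or a joint stands for the part that bears it (a point fixed in the world has none). Each returns a list of dicts, best first, with "confidence" (0 to 1); they miss things now and then, are a little off and sometimes report something else, mostly with a low value. They report only what shows in the picture. A call takes as long as a camera call.
- silhouettes(camera, query): "region" (384x512 bool, what is visible of it) and "extent" ([left, top, right, bottom] in pixels, round what is visible of it).
Readings, each from a call of its own:
- read_clock(): time.
- read_joint_positions(): joint angles.
- read_joint_vel(): joint speeds.
- read_tau(): joint torques, N m.
- read_ee_pos(): TCP position.
- read_orientation(): TCP orientation.
- read_contact_force(): force on the tool from outside, world axes, zero at the start.
- read_moment(): the same for the moment, N m.
- read_gripper_width(): finger opening in m.
- read_grasp_force(): force on a finger pad.
Only numpy, scipy, OpenCV 4.12 (cv2) and the standard library are available. Lean on these libraries where they do the work, as an engineer would, in place of code of your own. Each camera call takes 0.05 s, during which the arm holds its last target. There are 200 camera calls.

TASK

The ear defenders have been left standing on the shut lid of the test set. First hang them on the round rail under the lamp, headband over the bar with one cup on each side, lowering them on rather than dropping them. Then raise the lid to about 60 degrees from shut so that it stays there, and leave everything else on the bench where it is.

Things in the scene. Friction and masses are not known exactly. Their poses are not given: they have to be found in the camera images.
- muffs: loose ear defenders, 0.22 kg: two grey cups, 76 mm high, 66 mm free between their cushions, on a stiff black arched headband. 146 mm (x, cup to cup) by 65 mm (y), 144 mm high, standing on the cups, band up; both ends alike. Origin: centre of the underside; a bar passes through along y. Band 30 mm wide (y), 9 mm thick: half circle of mid-radius 60 mm in x-z, centre 80 mm above the origin
- crown (a point): the middle of the headband's underside at its highest point, 135.5 mm above the origin of the ear defenders; axes as theirs
- stand: fixed lamp stand, origin on the bench under the rail's middle: two 20 mm square posts, 320 mm apart along y, carry a round steel rail (16 mm thick, axis 155 mm up) and above it a lamp housing 360 mm long, 30 mm high, underside 430 mm up, reaching from 45 mm in front of the rail axis (-x, robot's side) to 30 mm behind. Post feet: 200 mm long (x), 40 wide, 12 high
- bar (a point): the middle of the rail, on its axis, 155 mm above the bench; y runs along the rail, x square to it and away from the robot, z up
- tester: fixed test set: flat grey instrument case 240 mm deep (x), 280 mm wide (y), 62 mm high with its lid shut; the lid is hinged along the far edge (+x). Origin: centre of the underside; x points away from the robot, z up
- hinge (a point): the middle of the lid's hinge axis, 120 mm beyond the case's centre (+x) and 44 mm above the bench; the axis runs along its y; it does not move
- pull (a point): grip point of the lid's pull tab, moves with the lid. Tab: black upright block 14 mm wide (y), 20 mm deep (x), 34 mm tall, on the lid near its front edge. The point is 21 mm above the lid's top (shut: 83 mm above the bench), 225 mm in front of the hinge axis and 39 mm above it. Lid: 18 mm thick, 240 mm deep, 0.5 kg
- screen (a joint): angle of the lid in rad, 0 shut, growing as its front edge rises (1.047 = 60 degrees); the hinge is stiff and stays where it is left, about 8 N at the tab moves it
- injector: bystander: upright turned steel injector body, 32 mm across, 95 mm high, loose; origin under its centre
- grease: bystander: closed jar, 64 mm across, 70 mm high, loose; origin under its centre
- spray: bystander: can, 54 mm across, 170 mm high, loose; origin under its centre
- driver: bystander: screwdriver lying along its x, loose
- spanner: bystander: spanner lying along its x, loose
- mug: bystander: white mug, 80 mm across, 95 mm high, handle at its +y, loose; origin under its centre

How it is judged:
On the way, in this order (a step that is already met when the one before it is completed fails the run):
1. the ear defenders hang on the rail, headband over the bar, let go and still (x of crown in the frame of bar between -0.03 and 0.03 m and y of crown in the frame of bar between -0.125 and 0.125 m and z of crown in the frame of bar between 0 and 0.02 m and angle between muffs's own z axis and vertical below 0.4 rad and angle between the y axis of muffs and the y axis of bar, either way round below 1 rad and contact force between muffs and stand above 0.5 N and contact force between muffs and the fingers below 0.1 N and linear speed of muffs below 0.05 m/s), for 0.3 s.
2. the lid stands at about 60 degrees (50 to 70) (value of joint screen between 0.873 and 1.222 rad and velocity of joint screen between -0.05 and 0.05 rad/s), for 0.2 s.
At the end, for the whole second after the job is handed in: The ear defenders hang still on the rail, not held: bar under the headband within 30 mm of its crown, a cup on each side, upright within 23 degrees, band turned no more than 57 degrees from square across the bar. The lid stands still 50 to 70 degrees from shut (all of step 1 and all of step 2); the robot touches nothing.
It fails at once if the ear defenders are dropped (fall freely more than about 4 cm) (contact force between muffs and the fingers below 0.05 N and linear speed of muffs above 0.9 m/s).
It fails at once if something else on the bench is shifted by more than 3 cm (distance of any of injector, grease, spray, driver, spanner, mug from where it was at the start of the episode above 0.03 m).
It also fails if it takes over 72 s, if anything falls off the work surface, if the arm or the gripper's body presses on something with over 40 N, if the wrist force passes 120 N, or if a joint passes its speed limit or range.

## Working session

There is one attempt and no reset: what is moved stays moved. The work goes in short steps, each a Python script; the robot and the scene stay as the last script left them, time stands still between calls to the robot, and variables do not carry over. Pictures are saved under pics/ and viewed, at most 10 in all, crops included, and the job is handed in when it is done.

```bash
mkdir -p pics; ls; cat > h.py <<'E'
import numpy as np, cv2, pickle
from station import *
def K(s): return np.array([[s['fx'],0,s['cx']],[0,s['fy'],s['cy']],[0,0,1]]),np.array([s['k1'],0,0,0,0.])
def proj(s,P):
    k,d=K(s); T=np.linalg.inv(s['world_from_camera'])
    return cv2.projectPoints(np.atleast_2d(P).astype(float),cv2.Rodrigues(T[:3,:3])[0],T[:3,3],k,d)[0][:,0]
def ray(s,uv):
    k,d=K(s); T=np.array(s['world_from_camera'])
    n=cv2.undistortPoints(np.atleast_2d(uv).astype(float)[:,None],k,d)[:,0]
    v=np.c_[n,np.ones(len(n))]@T[:3,:3].T
    return T[:3,3],v
def onz(s,uv,z):
    o,v=ray(s,uv); return o+v*((z-o[2])/v[:,2:])
def save(s,n): cv2.imwrite('pics/'+n,cv2.cvtColor(s['color'],cv2.COLOR_RGB2BGR))
E
python3 - <<'E'
from h import *
D={}
for c in ['scene','side']:
    s=snapshot(c); D[c]=s; save(s,c+'0.png')
    print(c,s['fx'],s['k1'],np.round(s['world_from_camera'],3).tolist())
    for q in ['muffs','stand','tester','pull','injector','grease','spray','driver','spanner','mug']:
        r=silhouettes(c,q); D[c,q]=r
        print(q,[(round(x['confidence'],2),[int(e) for e in x['extent']]) for x in r[:2]])
pickle.dump(D,open('d.pkl','wb'))
print(nose_length if not callable(nose_length) else nose_length(), read_clock(), read_orientation())
E
```

```text
pics
scene 404.5959834426668 -0.08452414831122974 [[-1.0, -0.01, 0.019, 0.516], [-0.018, 0.887, -0.462, 0.581], [-0.012, -0.462, -0.887, 1.268], [0.0, 0.0, 0.0, 1.0]]
muffs [(0.68, [204, 245, 258, 287])]
stand [(0.92, [204, 27, 269, 208])]
tester [(0.95, [196, 232, 286, 327])]
pull [(0.94, [194, 231, 283, 330])]
injector []
grease [(0.81, [270, 147, 287, 170])]
spray [(0.63, [252, 359, 278, 384])]
driver [(0.39, [198, 231, 286, 326])]
spanner [(0.62, [281, 121, 317, 148])]
mug [(0.92, [245, 86, 265, 118])]
side 349.6242903574046 -0.09440709769108566 [[0.887, -0.292, 0.358, 0.108], [-0.462, -0.523, 0.717, -0.861], [-0.022, -0.801, -0.598, 0.842], [0.0, 0.0, 0.0, 1.0]]
muffs [(0.87, [222, 140, 260, 186]), (0.25, [255, 100, 367, 308])]
stand [(0.81, [255, 100, 366, 307])]
tester [(0.62, [198, 156, 277, 212])]
pull [(0.97, [197, 156, 275, 204]), (0.24, [232, 300, 293, 328])]
injector [(0.61, [219, 217, 230, 238]), (0.38, [230, 302, 294, 330])]
grease [(0.78, [252, 246, 274, 277])]
spray [(0.96, [185, 124, 202, 160])]
driver [(0.63, [166, 174, 174, 193])]
spanner [(0.9, [230, 302, 297, 331])]
mug [(0.82, [325, 289, 360, 333])]
0.1734 1.1 [-3.14154106e+00 -1.29320163e-05  2.90180078e+00]
```

View pics/scene0.png

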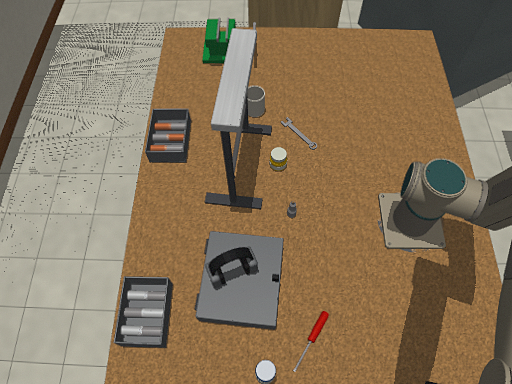

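View pics/side0.png

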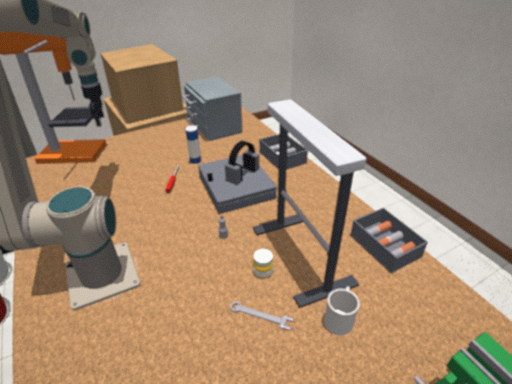

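The scene shows the test set at about (240,280) with the muffs standing on it at (232,266), turned relative to the lid. Its tab is at (276,278). The stand runs from (233,203) to (258,130), with the injector at (292,210) and the jar at (279,158). The side view agrees, and the network boxes match except the scene "driver" box, which is the tester. Next I fit models to the silhouettes in both views.

```bash
cat >> h.py <<'E'
from scipy.optimize import minimize
def box(x0,x1,y0,y1,z0,z1): return np.array([[x,y,z] for x in(x0,x1) for y in(y0,y1) for z in(z0,z1)])
def cyl(r,h,z0=0): 
    a=np.linspace(0,2*np.pi,24); return np.vstack([np.c_[r*np.cos(a),r*np.sin(a),0*a+z] for z in(z0,h)])
def arc():
    t=np.linspace(0,np.pi,19)
    return [np.array([[r*np.cos(a),y,.08+r*np.sin(a)] for r in(.0555,.0645) for a in(t[i],t[i+1]) for y in(-.015,.015)]) for i in range(18)]
M=dict(muffs=[box(.033,.073,-.0325,.0325,0,.076),box(-.073,-.033,-.0325,.0325,0,.076)]+arc(),
 tester=[box(-.12,.12,-.14,.14,0,.062),box(-.115,-.095,-.007,.007,.062,.096)],
 stand=[box(-.01,.01,y-.01,y+.01,0,.43) for y in(-.16,.16)]+[box(-.1,.1,y-.02,y+.02,0,.012) for y in(-.16,.16)]+[box(-.008,.008,-.16,.16,.147,.163),box(-.045,.03,-.18,.18,.43,.46)],
 grease=[cyl(.032,.07)],spray=[cyl(.027,.17)],injector=[cyl(.016,.095)],mug=[cyl(.04,.095)])
def Rz(a): c,s=np.cos(a),np.sin(a); return np.array([[c,-s,0],[s,c,0],[0,0,1]])
def render(s,parts,p,z=0):
    m=np.zeros((384*2,512*2),np.uint8)
    for q in parts:
        u=proj(s,q@Rz(p[2]).T+[p[0],p[1],z])
        h=cv2.convexHull(((u*2+.5)*16).astype(np.int32)); cv2.fillConvexPoly(m,h,255,shift=4)
    return cv2.resize(m,(512,384),interpolation=cv2.INTER_AREA)/255.
def fit(views,parts,p0,z=0,step=(.02,.02,.15)):
    """views: list of (snap, mask)"""
    for b in (4,1):
        B=lambda m:cv2.GaussianBlur(m.astype(float),(0,0),b)
        T=[B(m) for _,m in views]
        f=lambda p:sum(((B(render(s,parts,p,z))-t)**2).sum()/m.sum() for (s,m),t in zip(views,T))
        sx=np.array([p0]+[np.array(p0)+np.eye(3)[i]*step[i] for i in range(3)])
        r=minimize(f,p0,method='Nelder-Mead',options=dict(initial_simplex=sx,xatol=2e-4,fatol=1e-5,maxiter=200)); p0=r.x; step=np.array(step)/3
    iou=[((render(s,parts,p0,z)>.5)&m).sum()/((render(s,parts,p0,z)>.5)|m).sum() for s,m in views]
    return p0,np.round(iou,2)
E
cat > f.py <<'E'
from h import *
D=pickle.load(open('d.pkl','rb')); S,V=D['scene'],D['side']
def g(c,q): return D[c,q][0]['region']
res={}
def run(n,views,p0,z=0,**k):
    a,iou=fit([(D[c],m) for c,m in views],M[n],p0,z,**k); print(n,np.round(a,4),iou)
    for c,m in views: print('   ',c,np.round(fit([(D[c],m)],M[n],a,z,**k)[0],4))
    res[n]=a; return a
t0=onz(S,[[240,280]],.06)[0]; m0=onz(S,[[232,266]],.12)[0]; s0=onz(S,[[240,165]],.05)[0]
print(t0,m0,s0)
run('tester',[(c,g(c,'tester')|(g(c,'muffs') )) for c in['scene']],[*t0[:2],0])
for th in (0.3,-.3,.8):
  run('muffs',[(c,g(c,'muffs')) for c in['scene','side']],[*m0[:2],th],.062)
run('stand',[(c,g(c,'stand')) for c in['scene','side']],[*s0[:2],.1])
for n,cs in dict(grease=['scene','side'],spray=['side'],injector=['side'],mug=['scene','side']).items():
    e=D[cs[-1],n][0]['extent']; p=onz(D[cs[-1]],[[(e[0]+e[2])/2,(e[1]+e[3])/2]],.04)[0]
    run(n,[(c,g(c,n)) for c in cs],[*p[:2],0],step=(.02,.02,.0))
pickle.dump(res,open('res.pkl','wb'))
# overlay
for c in('scene','side'):
    im=D[c]['color'].copy()
    for n,a in res.items():
        m=(render(D[c],M[n],a,.062 if n=='muffs' else 0)>.5).astype(np.uint8)
        cv2.drawContours(im,cv2.findContours(m,0,1)[0],-1,(255,0,0),1)
    im=im[90:345,190:320] if c=='scene' else im[90:345,160:380]
    cv2.imwrite(f'pics/ov_{c}.png',cv2.resize(im[:,:,::-1],None,fx=2.3,fy=2.3))
a=cv2.imread('pics/ov_scene.png');b=cv2.imread('pics/ov_side.png');cv2.imwrite('pics/ov.png',np.hstack([a,b])[:600])
E
python3 f.py
```

```text
[0.5784026  0.23307061 0.06      ] [0.60030114 0.20831536 0.12      ] [ 0.59286841 -0.18708799  0.05      ]
tester [ 0.5768  0.2201 -0.0952] [0.97]
    scene [ 0.5767  0.2203 -0.0927]
muffs [0.6042 0.2049 0.4151] [0.89 0.84]
    scene [0.6037 0.2049 0.4109]
    side [0.607  0.2068 0.3971]
muffs [0.6043 0.2047 0.4153] [0.89 0.84]
    scene [0.604  0.2049 0.4172]
    side [0.6069 0.2067 0.3976]
muffs [0.6042 0.205  0.4112] [0.9  0.84]
    scene [0.6038 0.2048 0.4094]
    side [0.6066 0.207  0.3898]
stand [ 0.5988 -0.2274 -0.1051] [0.92 0.92]
    scene [ 0.5986 -0.2278 -0.1039]
    side [ 0.5996 -0.2272 -0.1107]
grease [ 0.4587 -0.225   0.    ] [0.8  0.83]
    scene [ 0.4575 -0.2233  0.    ]
    side [ 0.4583 -0.2268  0.    ]
spray [0.5034 0.5013 0.    ] [0.92]
    side [0.5034 0.5013 0.    ]
injector [ 0.4105 -0.0354  0.    ] [0.65]
    side [ 0.4105 -0.0354  0.    ]
mug [ 0.5459 -0.4855  0.    ] [0.81 0.91]
    scene [ 0.5419 -0.4831  0.    ]
    side [ 0.5491 -0.4849  0.    ]
```

View pics/ov.png

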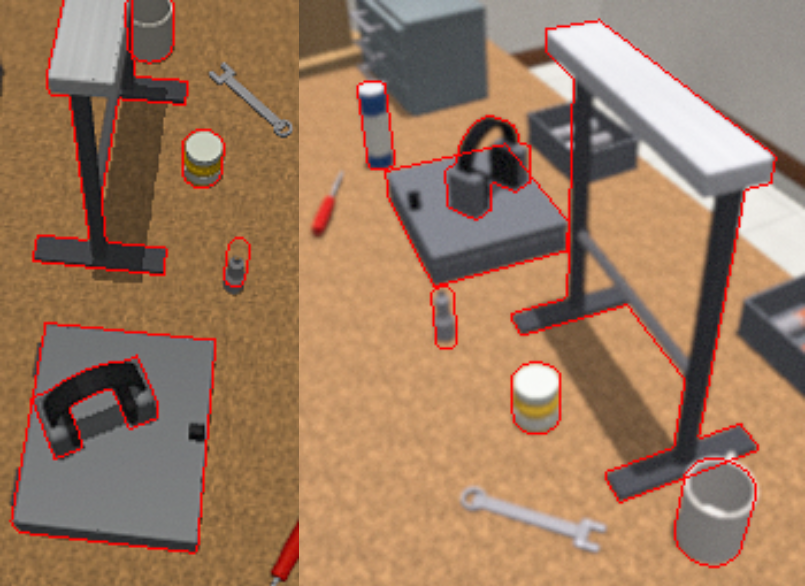

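The overlay matches in both views, so the poses are good. A vertical tool would hit the lamp, so I'll grip the band at 45° on the robot's side, with the fingers across its 30 mm width. I check reach first.

```bash
cat >> h.py <<'E'
from scipy.spatial.transform import Rotation as Ro
MU=np.array([.6045,.2052,.062]); MY=.412; ST=np.array([.599,-.2275,0]); SY=-.105; TE=np.array([.5768,.2201,0]); TY=-.095
def tool(a,psi,flip=1):
    z=np.array([np.cos(a)*np.cos(psi),np.cos(a)*np.sin(psi),-np.sin(a)]); y=flip*np.array([-np.sin(psi),np.cos(psi),0])
    return Ro.from_matrix(np.c_[np.cross(y,z),y,z])
def pose(g,a,psi,flip=1):
    R=tool(a,psi,flip); return np.array(g)-.155*R.as_matrix()[:,2],R.as_euler('xyz')
A=np.pi/4
def mpose(o,psi,back=0,a=A,flip=1):   # tool pose holding muffs whose origin is o, yaw psi; back = standoff
    g=np.array(o)+Rz(psi)@[-.06*np.cos(a),0,.08+.06*np.sin(a)]
    z=tool(a,psi).as_matrix()[:,2]; return pose(g+(.004-back)*z,a,psi,flip)
H=TE+Rz(TY)@[.12,0,.044]
def lpose(th,a,back=0,off=(0,0,0),flip=1):
    q=np.array([-.225,0,.039])+off; c,s=np.cos(th),np.sin(th)
    g=H+Rz(TY)@[q[0]*c+q[2]*s,q[1],-q[0]*s+q[2]*c]; z=tool(a,TY).as_matrix()[:,2]
    return pose(g-back*z,a,TY,flip)
E
python3 - <<'E'
from h import *
def t(n,p):
    q=ik(list(p[0]),list(p[1])); print(n,np.round(p[0],3),None if q is None else np.round(q,2))
for f in(1,-1):
    t('pick',mpose(MU,MY,flip=f)); t('pre',mpose(MU,MY,.1,flip=f)); t('up',mpose(MU+[0,0,.13],MY,flip=f))
    t('back',mpose([.46,.17,.2],.35,flip=f)); t('front',mpose([.44,-.21,.2],SY,flip=f));t('front2',mpose([.47,-.21,.2],SY,flip=f))
    t('over',mpose(ST+[0,0,.185],SY,flip=f)); t('hang',mpose(ST+[0,0,.03],SY,flip=f))
    for th,a in((0,45),(0,60),(0,75),(30,75),(30,90),(60,90),(60,105),(60,115)): t(('lid',th,a),lpose(np.radians(th),np.radians(a),flip=f))
E
```

```text
pick [0.468 0.145 0.291] [ 0.12 -0.06 -0.82  0.04  0.21 -0.21]
pre [0.403 0.117 0.362] [ 0.06 -0.32 -0.84  0.3   0.25 -0.26]
up [0.468 0.145 0.421] [ 0.12 -0.23 -0.64  0.39  0.21 -0.21]
back [0.32  0.119 0.429] [ 0.1  -0.58 -0.82  0.56  0.17 -0.18]
front [ 0.292 -0.194  0.429] [-0.96 -0.5  -0.76  0.73  0.56 -0.68]
front2 [ 0.322 -0.194  0.429] [-0.88 -0.45 -0.74  0.65  0.52 -0.6 ]
over [ 0.451 -0.212  0.414] [-0.66 -0.19 -0.62  0.43  0.38 -0.41]
hang [ 0.451 -0.212  0.259] [-0.66  0.02 -0.82  0.02  0.38 -0.41]
('lid', 0, 45) [0.363 0.24  0.193] [ 0.55  0.09 -0.96 -0.16 -0.44  0.49]
('lid', 0, 60) [0.395 0.237 0.217] [ 0.47  0.07 -0.8   0.25 -0.27  0.5 ]
('lid', 0, 75) [0.432 0.234 0.233] [ 0.39  0.13 -0.63  0.58 -0.12  0.47]
('lid', 30, 75) [0.482 0.229 0.34 ] [ 0.35  0.08 -0.42  0.83 -0.11  0.43]
('lid', 30, 90) [0.522 0.225 0.345] [ 0.29  0.22 -0.23  1.12  0.    0.39]
('lid', 60, 90) [0.618 0.216 0.413] [0.24 0.33 0.06 1.3  0.   0.33]
('lid', 60, 105) [0.658 0.212 0.408] [0.21 0.49 0.28 1.6  0.08 0.29]
('lid', 60, 115) [0.683 0.21  0.399] [0.19 0.61 0.42 1.8  0.12 0.26]
pick [0.468
[... 395 characters left out ...]
.414] [-0.66 -0.19 -0.62  0.43  0.38  2.73]
hang [ 0.451 -0.212  0.259] [-0.66  0.02 -0.82  0.02  0.38  2.73]
('lid', 0, 45) [0.363 0.24  0.193] [ 0.55  0.09 -0.96 -0.16 -0.44 -2.65]
('lid', 0, 60) [0.395 0.237 0.217] [ 0.47  0.07 -0.8   0.25 -0.27 -2.64]
('lid', 0, 75) [0.432 0.234 0.233] [ 0.39  0.13 -0.63  0.58 -0.12 -2.67]
('lid', 30, 75) [0.482 0.229 0.34 ] [ 0.35  0.08 -0.42  0.83 -0.11 -2.71]
('lid', 30, 90) [0.522 0.225 0.345] [ 0.29  0.22 -0.23  1.12  0.   -2.75]
('lid', 60, 90) [0.618 0.216 0.413] [ 0.24  0.33  0.06  1.3   0.   -2.81]
('lid', 60, 105) [0.658 0.212 0.408] [ 0.21  0.49  0.28  1.6   0.08 -2.85]
('lid', 60, 115) [0.683 0.21  0.399] [ 0.19  0.61  0.42  1.8   0.12 -2.88]
```

```bash
python3 - <<'E'
from h import *
L=list
p,r=mpose(MU,MY,.09); move_to(L(p),L(r))
p,r=mpose(MU,MY); print(move_linear(L(p),L(r),.08,force_limit=15))
grab(60); print('w',read_gripper_width(),read_grasp_force(),read_clock())
p,r=mpose(MU+[0,0,.14],MY); move_linear(L(p),L(r),.1)
print('w',read_gripper_width(),read_grasp_force(),read_clock())
for c in('scene','side'):
    s=snapshot(c); save(s,c+'1.png')
    if c=='side': b=s
    rr=silhouettes(c,'muffs'); print([(x['confidence'],x['extent']) for x in rr])
a=cv2.imread('pics/scene1.png')[180:340,170:350];b=cv2.imread('pics/side1.png')[60:220,160:340]
cv2.imwrite('pics/c1.png',cv2.resize(np.hstack([a,b]),None,fx=2.2,fy=2.2))
E
```

```text
False
w 0.028656889988420753 59.13143677325024 4.9917
w 0.028967944576427894 59.196360868008924 6.5417
[(0.55, [198.4, 226.1, 255.0, 277.7])]
[(0.89, [218.9, 108.3, 256.5, 154.6])]
```

View pics/c1.png

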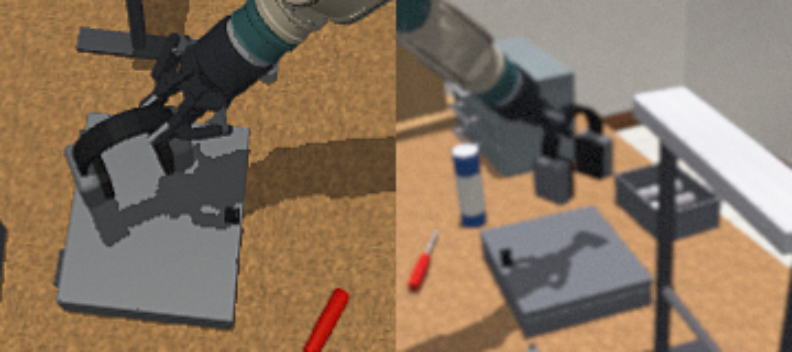

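The muffs are gripped by the band and lifted clear of the lid, in both views and roughly level. Now I carry them to a point above the rail and check the alignment before lowering.

```bash
python3 - <<'E'
from h import *
L=list
p,r=mpose([.46,.155,.205],MY); move_linear(L(p),L(r),.15)
p,r=mpose([.46,-.21,.205],SY); move_to(L(p),L(r))
o=ST+[0,0,.190]
p,r=mpose(o,SY); print(move_linear(L(p),L(r),.1,force_limit=12), read_clock(), read_gripper_width())
D={}
for c in('scene','side'):
    s=snapshot(c); save(s,c+'2.png'); rr=silhouettes(c,'muffs'); print([(x['confidence'],x['extent']) for x in rr]); D[c]=s;D[c,'m']=rr
    im=s['color'].copy()
    m=(render(s,M['muffs'],[o[0],o[1],SY],o[2])>.5).astype(np.uint8)
    cv2.drawContours(im,cv2.findContours(m,0,1)[0],-1,(255,0,0),1)
    cv2.imwrite('pics/o2'+c+'.png',cv2.resize((im[60:240,180:380] if c=='scene' else im[120:300,230:430])[:,:,::-1],None,fx=2,fy=2))
cv2.imwrite('pics/c2.png',np.hstack([cv2.imread('pics/o2scene.png'),cv2.imread('pics/o2side.png')])); pickle.dump(D,open('d2.pkl','wb'))
E
```

```text
False 10.7667 0.029124872210281545
[(0.64, [212.5, 102.8, 261.2, 143.2])]
[(0.9, [276.9, 163.8, 335.0, 222.3])]
```

View pics/c2.png

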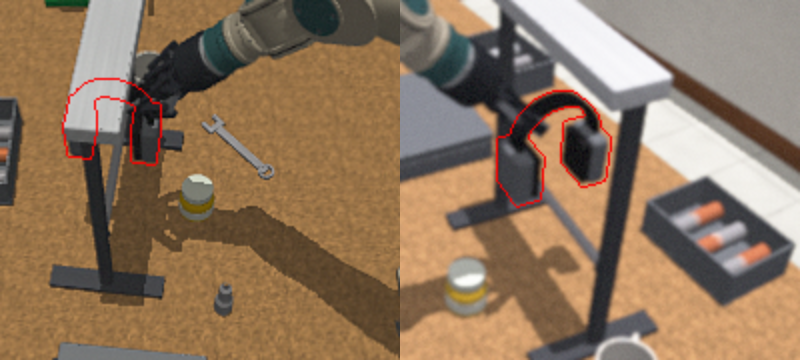

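The predicted outline sits on the held muffs in the side view, with both cups straddling the rail, so the grip has not slipped. I lower them until contact and release.

```bash
python3 - <<'E'
from h import *
L=list
p,r=mpose(ST+[0,0,.042],SY); print(move_linear(L(p),L(r),.08,force_limit=8))
f0=read_contact_force()
p,r=mpose(ST+[0,0,.018],SY); print(move_linear(L(p),L(r),.015,force_limit=3), read_ee_pos()-p, read_contact_force()-f0)
e=read_ee_pos()
gripper_open(); wait(.6)
z=tool(A,SY).as_matrix()[:,2]
move_linear(L(e-.10*z),L(r),.08); wait(.3); print(read_clock())
s=snapshot('side'); save(s,'side3.png'); rr=silhouettes('side','muffs'); print([(x['confidence'],x['extent']) for x in rr])
im=s['color'].copy()
m=(render(s,M['muffs'],[ST[0],ST[1],SY],.0275)>.5).astype(np.uint8)
cv2.drawContours(im,cv2.findContours(m,0,1)[0],-1,(255,0,0),1)
cv2.imwrite('pics/c3.png',cv2.resize(im[120:320,220:420,::-1],None,fx=2,fy=2))
E
```

```text
False
True [ 1.09296761e-04 -2.97568476e-05  8.96871793e-03] [-0.61424855 -1.3740187   5.94359076]
16.8583
[(0.68, [278.6, 209.4, 327.6, 263.4])]
```

View pics/c3.png

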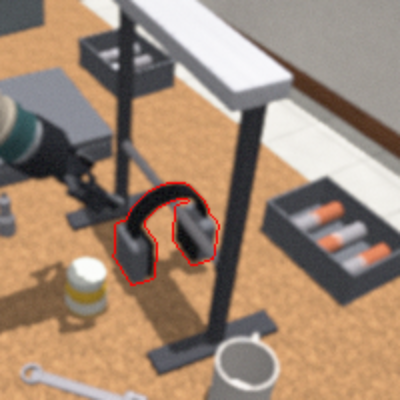

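The muffs hang upright over the rail in the side view, matching the predicted outline, and the gripper is clear. Next the lid: I check the tab's position against the first pictures and move to the pre-grasp.

```bash
python3 - <<'E'
from h import *
L=list
D=pickle.load(open('d.pkl','rb'))
tabc=TE+Rz(TY)@[-.105,0,.079]
for c in('scene','side'):
    s=D[c]; g=s['color'].max(2).astype(int); u=proj(s,tabc)[0]; x,y=np.round(u).astype(int)
    w=g[y-9:y+10,x-9:x+10]; ys,xs=np.nonzero(w<45); obs=[xs.mean()+x-9,ys.mean()+y-9]
    m=render(s,[box(-.115,-.095,-.007,.007,.062,.096)],[TE[0],TE[1],TY]); yy,xx=np.mgrid[:384,:512]
    pr=[(m*xx).sum()/m.sum(),(m*yy).sum()/m.sum()]
    print(c,len(xs),m.sum(),np.round(obs,1),np.round(pr,1), 'y per px', np.round(proj(s,tabc+Rz(TY)@[0,.01,0])-u,1),np.round(proj(s,tabc+Rz(TY)@[.01,0,0])-u,1))
e=read_ee_pos(); p=e+[-.03,0,.12]; move_linear(L(p),None,.15)
p,r=lpose(0,np.radians(50),.08,(0,0,.008)); move_to(L(p),L(r)); print(read_clock())
s=snapshot('wrist'); save(s,'wr4.png'); print(np.round(proj(s,tabc),1), [(x['confidence'],x['extent']) for x in silhouettes('wrist','muffs')])
E
```

```text
scene 38 59.77254901960784 [275.3 278. ] [274.9 277.7] y per px [[-0.3  3.2]] [[-3.3 -0.3]]
side 19 58.7686274509804 [209.6 177.1] [209.4 176.7] y per px [[-0.7 -1.3]] [[ 2.4 -0.6]]
19.7167
[[263.6 195.7]] []
```

View pics/wr4.png

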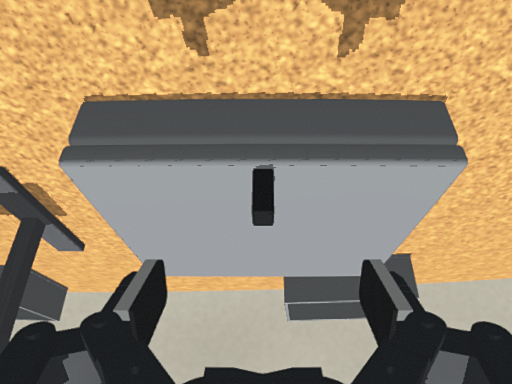

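The wrist view has the tab's middle at (263,196), and the model predicts (263.6,195.7), so I grip it and swing the lid along its arc.

```bash
python3 - <<'E'
from h import *
L=list; O=(0,0,.008)
p,r=lpose(0,np.radians(50),0,O); print(move_linear(L(p),L(r),.06,force_limit=15))
grab(50); print(read_gripper_width(),read_grasp_force(),read_contact_force())
for th in range(5,61,5):
    p,r=lpose(np.radians(th),np.radians(50+th*.9),0,O)
    st=move_linear(L(p),L(r),.08,force_limit=45)
    print(th,st,np.round(read_contact_force(),1),round(read_gripper_width(),4))
    if st: break
print(read_clock())
s=snapshot('scene'); save(s,'scene5.png'); t=snapshot('side'); save(t,'side5.png')
cv2.imwrite('pics/c5.png',cv2.resize(np.hstack([cv2.imread('pics/scene5.png')[180:350,170:350],cv2.imread('pics/side5.png')[80:250,150:330]]),None,fx=2.2,fy=2.2))
E
```

```text
False
0.01291774447799188 48.867178559303284 [-4.1180292  -1.50198029  4.58882134]
5 False [-1.3 -2.   0.9] 0.0132
10 False [ 1.8 -0.3 -4.6] 0.0131
15 False [ 0.8 -0.3 -7. ] 0.0129
20 False [-1.7  0.2 -5.7] 0.0128
25 False [-3.4 -0.2 -3. ] 0.0131
30 False [-4.6 -0.1 -3.6] 0.0127
35 False [-5.7 -1.6 -2.9] 0.0127
40 False [-5.9 -1.3 -2.4] 0.0129
45 False [-5.4 -0.9 -0.8] 0.0133
50 False [-5.2 -1.4 -1.9] 0.0131
55 False [-5.6 -1.3 -1.7] 0.013
60 False [-5.4  0.3 -2. ] 0.0131
28.3583
```

View pics/c5.png

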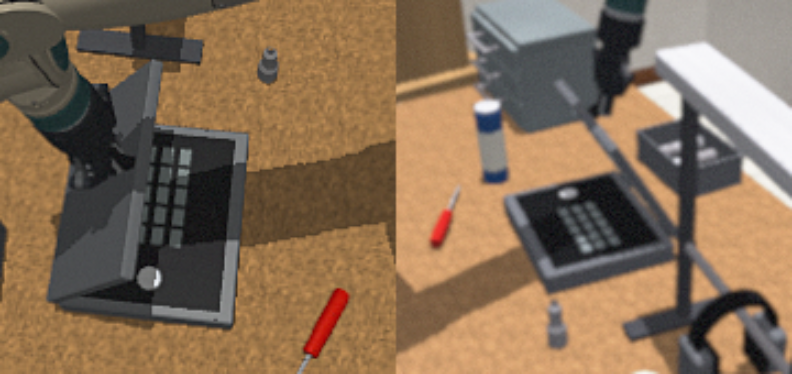

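The lid is up at about 60° and still gripped. I release it and back off along the tool axis.

```bash
python3 - <<'E'
from h import *
L=list
gripper_open(); wait(.3)
e=read_ee_pos(); z=tool(np.radians(104),TY).as_matrix()[:,2]
move_linear(L(e-.12*z),None,.08); wait(.4); print(read_clock(),np.round(read_contact_force(),1))
D={}
for c in('scene','side'):
    s=snapshot(c); save(s,c+'6.png'); D[c]=s
    for q in('muffs','injector','grease','spray','driver','spanner','mug','pull'): print(c,q,[(round(x['confidence'],2),[int(v) for v in x['extent']]) for x in silhouettes(c,q)[:1]])
s=D['side']; im=s['color'].copy()
for th,col in((50,(255,0,0)),(60,(0,255,0)),(70,(0,0,255))):
    t=np.radians(th); C,Sn=np.cos(t),np.sin(t)
    for q in([-.24,-.14,.018],[-.24,.14,.018]):
        P=lambda q:H+Rz(TY)@[q[0]*C+q[2]*Sn,q[1],-q[0]*Sn+q[2]*C]
        a,b=proj(s,P(np.array(q)))[0],proj(s,P(np.array([0,q[1],.018])))[0]
        cv2.line(im,tuple(np.int32(a*16)),tuple(np.int32(b*16)),col,1,shift=4)
cv2.imwrite('pics/c6.png',cv2.resize(im[80:330,150:400,::-1],None,fx=2.3,fy=2.3))
E
```

```text
31.5083 [ 0.1  0.3 -0.2]
scene muffs []
scene injector [(0.54, [286, 201, 297, 216])]
scene grease [(0.55, [271, 163, 284, 171])]
scene spray [(0.62, [254, 358, 277, 384])]
scene driver [(0.21, [207, 28, 259, 208])]
scene spanner []
scene mug []
scene pull [(0.65, [192, 208, 244, 319])]
side muffs [(0.81, [276, 212, 327, 261])]
side injector [(0.61, [217, 218, 230, 240])]
side grease [(0.79, [253, 248, 273, 275])]
side spray [(0.74, [184, 127, 200, 161])]
side driver [(0.66, [275, 209, 328, 263])]
side spanner [(0.84, [232, 303, 292, 331])]
side mug [(0.71, [324, 287, 358, 338])]
side pull [(0.89, [225, 116, 279, 186])]
```

View pics/c6.png

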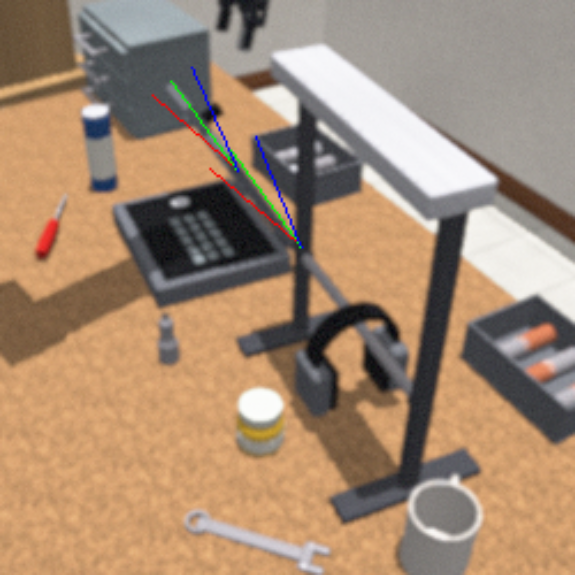

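The lid lies on the green 60° line, the muffs hang level over the rail, the loose things are where they were, and the gripper is clear.

```bash
python3 -c "
from station import *
print(hand_in())"
```

```text
the job is handed in; nothing more can be done
None
```

I hung the ear defenders on the rail, raised the lid to about 60° where it stayed, and handed the job in at about 32 s; the last pictures showed nothing else moved, but no verdict came back.

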